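Unlock the glue-stick caddy and hold it level

ROBOT

A 6-joint arm with a two-finger parallel gripper is mounted at the origin on the work surface. World frame = base frame: x ahead of the robot, y to its left, z up, the work surface at z = 0. Lengths are in m, angles in rad, forces in N, time in s.
With the tool pointing down it reaches from about 0.4 to 0.825 m from the base axis. Payload 7 kg.
Tool frame: the origin (TCP) lies on the centre line of the jaws, within the pads' length; the fingertips stand 14 mm ahead of it and the grasp point (between the pads) lies 5 mm behind it; z points along the fingers, y is the line along which they close (so a half turn about z gives the same grasp; the last joint's range is limited). The gripper opens to 88 mm and grips with 3 to 60 N. Pads are 19 mm wide; open, the fingers measure 130 mm over their backs; the gripper's body (78 mm by 193 mm) begins 47 mm behind the grasp point.
Start: joints at [-0.861, 0.359, 0.012, 0, -1.224, -0.288], TCP at [0.276, -0.616, 0.241] pointing down, gripper open.
Joint ranges: [-3.07, 3.07], [-1.43, 2.12], [-1.02, 1.25], [-3.03, 1.67], [-3.05, -0], [-3.03, 3.03]. Speed limits (rad/s): [2.39, 2.39, 3.01, 3.14, 3.14, 3.14].

INTERFACE

Orientations are given as [roll, pitch, yaw] about the fixed x, y, z axes, in that order (R = Rz(yaw) Ry(pitch) Rx(roll)).
In Python, from station import arm gives the robot as it stands.
- The arm moves only by the tool move_arm, never from a script. Its argument "rows" is a list of rows, each an object with "translation": the shift along the tool's x, y, z in cm, a list of three; "rot": the turn, a rotation vector about the tool's x, y, z in degrees, a list of three; "hand": the closure, from 0 (fully open) to 1 (shut). A call has 1 to 8 rows; each row is the pose to reach, as a shift and turn from the pose commanded when the call began, along the tool's axes at that moment; what a row does not reach only later rows make up. A row lasts 1/12 s, in which the tool goes at most 41.7 mm and 7.16 degrees, less where a joint would pass 70% of its speed; a pose out of reach is approached as far as the arm can. A call with a gripper value outside its range is refused whole. The fingers move at their own pace and stop on an object; "squeeze" is the grip in N (left out, the last holds). Time passes only in rows, so rows that repeat a pose let the fingers close. It gives the time, the measured TCP pose, the force, the opening and the grip force at its end, in the units of the state.
- arm.get_state(): the state, without advancing time (a new reading comes with each control period).
- arm.grab_frame(name): name is "side" or "top"; returns (picture, depth): 384x512x3 uint8, red, green, blue; 384x512 float32, m along the optical axis (not along the pixel's ray), 0 where there is no reading.
- arm.camera_params(name): a dict with "vfov" (degrees; the focal length in pixels is half the picture's height over the tangent of half this angle, whatever the lens; pixels are square), "cx", "cy" (the principal point, pixels), "position" and "orientation" of the camera in the world. Camera axes: x right, y down, z forward; pixel columns grow to the right and rows downward; lengths in m; the calibration is good to about 2 mm. A picture is of the moment at which its call begins. camera_params takes no time and is no camera call.
- arm.job_done(): hands the job in; it is judged then, once.
Trained networks look in the newest picture that a camera, given by its name, has taken for a name from the list of things; names that differ only in an ending like _2 or _b are one class to them, and where a whole thing is asked for, a point or a joint stands for the part that bears it (a point fixed in the world has none). Each returns a list of dicts, best first, with "p" (0 to 1); they miss things now and then, are a little off and sometimes report something else, mostly with a low value. They report only what shows in the picture. A call takes as long as a camera call.
- arm.search_frame(label, camera): "point" ([x, y, z] in m, in the coordinates of the camera as it stood for that picture, good to about 4 mm: the middle of the surface that is visible of it).
- arm.pinpoint(label, camera): "point" ([x, y, z] in m, in the coordinates of the camera as it stood for that picture, good to about 4 mm: a listed point, or the origin of a listed thing).
The state is a dict: "t": time; "q": joint angles; "qd": joint speeds; "joint_efforts": joint torques, N m; "eef_pos": TCP position; "ee_rot": TCP orientation; "force": force on the tool from outside, world axes, zero at the start; "moment": the same for the moment, N m; "width": finger opening in m; "gripper_force": force on a finger pad.
Only numpy, scipy, OpenCV 4.12 (cv2) and the standard library are available. Lean on these libraries where they do the work, as an engineer would, in place of code of your own. Each camera call takes 0.05 s, during which the arm holds its last target. There are 200 camera calls.

TASK

Swing the lock lever on the caddy stand from its locked notch round to the notch marked with the arrowhead, then take the glue-stick caddy by its carrying bar, lift it straight up about 10 cm clear of the stand and hold it there, steady and level with its glue sticks still in it. Finish while holding it in the air over the stand: do not put it down or let go. Leave the lever in the marked notch, and do not disturb the other things on the table.

Things in the scene. Friction and masses are not known exactly. Their poses are not given: they have to be found in the camera images.
- stand: plywood caddy stand fixed to the table. Origin: on the table under the centre of the caddy's seat; x along the caddy's length towards the lever, z up. Plate 12 mm thick, x -125 to +280, y -65 to +65 mm (beside the lever -38 to +128). Caddy sits on the plate inside 30 mm high (from the table) rails, 3 mm play. Lever pivot at x +150, y 0; round it at 98 mm radius a steel arc with two notches.
- lock (a joint): lock lever angle, rad, growing anticlockwise from above; stops at 0 and 1.5, starts at 0 to 0.3. At 0 the handle arm points along the stand's +x, the tail locks the caddy (blocks lifting up to about 0.6). Marked notch: 1.0, so towards the stand's +y. Plain friction only (about 1.4 N at the knob): it stays where it is left and neither clicks nor stops at a notch.
- pivot (a point): point on the lever's pivot axis at mid thickness of the flat lever, 26 mm above the table.
- lever_knob (a point): middle of the upright black knob on the lever, 75 mm from the pivot axis, 65 mm above the table. Plain cylinder, 18 mm diameter, 44 mm tall (40 to 84 mm above the table), moving with the lever; under it the flat steel lever, 14 mm wide, 8 mm thick, top 30 mm above the table.
- lever_tip (a point): point on the lever's end, 98 mm from the pivot, 26 mm above the table: lies over the notch in which the lever stands.
- marked_notch (a point): where lever_tip must be when the lever stands in the marked notch (lever angle 1.0). A dark steel arrowhead, 24 mm wide, just outside the arc points inwards at this notch.
- caddy: grey plastic caddy, loose, 0.34 to 0.55 kg empty. Origin: centre of its underside, 12 mm above the table at the start; x along its length (as the stand's), z up. Box 180 x 86 x 60 mm, 4 x 2 open cells about 39 x 35 mm, walls 5 mm. Posts at x = +-96 mm, 170 mm tall, carry a straight bar along x. At the +x end a toe 24 mm wide, 8 mm thick, reaches to x = 130 mm under the lever's tail.
- handle (a point): centre of the caddy's carrying bar, 165 mm above the caddy's underside. Bar along the caddy's x, 180 mm free length, 18 mm wide (y), 20 mm high. Best gripped here, across the bar; the laden caddy balances within about 5 mm of this point.
- stick0: round glue stick, 30 mm diameter, 105 mm tall, about 35 g, standing loose in a cell of the caddy. Origin: centre of its foot. One of four, one in each of the four columns of cells.
- stick1: round glue stick, 30 mm diameter, 105 mm tall, about 35 g, standing loose in a cell of the caddy. Origin: centre of its foot.
- stick2: round glue stick, 30 mm diameter, 105 mm tall, about 35 g, standing loose in a cell of the caddy. Origin: centre of its foot.
- stick3: round glue stick, 30 mm diameter, 105 mm tall, about 35 g, standing loose in a cell of the caddy. Origin: centre of its foot.
- spare_stick: bystander: another glue stick like those, standing on the table beside the stand. Origin: centre of its foot. Leave alone.
- flask: bystander: orange drinks flask with black lid, 70 mm diameter, 213 mm tall. Origin: centre of its underside. Leave alone.
- pencil_pot: bystander: steel pot with pencils, 72 mm diameter, 165 mm tall with pencils. Origin: centre of its underside. Leave alone.
- stapler: bystander: black stapler, 150 x 34 x 55 mm, lying along its x. Origin: centre of its underside. Leave alone.
- scissors: bystander: scissors lying flat beside the stand, 165 x 72 mm, 10 mm thick. Origin: on its underside, near the rivet. Leave alone.

How it is judged:
By the outcome, as a careful person would: the job done as asked, in the order asked, and still so for the second after the job is handed in, while the arm keeps its last pose, push and grip.
It also fails if it takes over 45 s, if anything falls off the work surface, if the arm or the gripper's body presses on something with over 40 N, if the wrist force passes 120 N, or if a joint passes its speed limit or range.

## Working session

There is one attempt and no reset: what is moved stays moved. The work goes in short steps, Python scripts to look and compute and a tool call to move; the robot and the scene stay as the last step left them, time stands still between calls to the robot, and variables do not carry over. Pictures are saved under pics/ and viewed, at most 10 in all, crops included, and the job is handed in when it is done.

Besides the shell and the picture viewer there is one more tool, called as name([rows], argument=value, ...), one row to a line, values as JSON. move_arm: Moves the arm, as the interface text tells. Its arguments: {"type":"object","properties":{"rows":{"type":"array","items":{"type":"object","properties":{"translation":{"type":"array","items":{"type":"number"}},"rot":{"type":"array","items":{"type":"number"}},"hand":{"type":"number"}}}},"squeeze":{"type":"number"}},"required":["rows"]}

```bash
mkdir -p pics; ls; cat > h.py <<'E'
import numpy as np, cv2
from scipy.spatial.transform import Rotation as R
from station import arm
def cam(n):
    p=arm.camera_params(n); o=np.array(p["orientation"],float)
    M=R.from_euler('xyz',o).as_matrix() if o.size==3 else (o if o.shape==(3,3) else R.from_quat(o).as_matrix())
    return M,np.array(p["position"]),p
def w(n,pt):
    M,t,_=cam(n); return M@np.array(pt)+t
def proj(n,P):
    M,t,p=cam(n); c=(np.asarray(P)-t)@M; f=192/np.tan(np.radians(p["vfov"])/2)
    return c[...,0]/c[...,2]*f+p["cx"],c[...,1]/c[...,2]*f+p["cy"]
E
python3 - <<'E'
from h import *
for n in("top","side"):
    print(n,arm.camera_params(n))
    im,d=arm.grab_frame(n); cv2.imwrite(f"pics/{n}0.png",im[...,::-1])
    for l in ["stand","pivot","lever_knob","lever_tip","marked_notch","caddy","handle","spare_stick","flask","pencil_pot","stapler","scissors"]:
        print(l,[(np.round(w(n,r["point"]),4).tolist(),round(r["p"],2)) for r in arm.pinpoint(l,n)[:2]])
s=arm.get_state();print(s)
E
```

```text
pics
top {'vfov': 55.111711282136845, 'cx': 256.3248599443868, 'cy': 198.09487599863638, 'position': array([0.36965971, 0.01170308, 1.11165014]), 'orientation': array([-2.99654782e+00,  2.83084557e-03, -1.58130625e+00])}
stand []
pivot [([0.5256, -0.063, 0.0282], 0.93)]
lever_knob [([0.5477, -0.1325, 0.0659], 0.75)]
lever_tip [([0.5577, -0.1521, 0.0227], 0.83)]
marked_notch [([0.6096, -0.1088, 0.0257], 0.79), ([0.4972, 0.0688, 0.0166], 0.45)]
caddy [([0.5146, 0.089, 0.0153], 0.72), ([0.4953, 0.0638, 0.0176], 0.55)]
handle [([0.5195, 0.0908, 0.1773], 0.73)]
spare_stick [([0.6198, 0.1394, 0.0029], 0.49)]
flask [([0.6317, 0.3699, -0.0019], 0.59)]
pencil_pot [([0.6334, 0.3716, -0.0019], 0.55)]
stapler [([0.6791, -0.4098, -0.0011], 0.94)]
scissors [([0.3841, 0.0891, 0.0001], 0.81)]
side {'vfov': 56.8331476182245, 'cx': 253.41489079280277, 'cy': 190.93867836603386, 'position': array([0.46271142, 0.78926961, 0.8406029 ]), 'orientation': array([-2.29888041e+00, -1.50407603e-03, -3.07649446e+00])}
stand []
pivot [([0.5261, -0.0633, 0.0272], 0.63), ([0.4964, 0.1084, 0.0159], 0.59)]
lever_knob 
[... 435 characters left out ...]
([0.3905, 0.0836, 0.0], 0.89)]
{'t': 1.3, 'q': array([-8.60909739e-01,  3.58600432e-01,  1.19247706e-02,  1.08103166e-05,
       -1.22411156e+00, -2.88130876e-01]), 'qd': array([0.00015744, 0.00039839, 0.00224014, 0.0008056 , 0.00095275,
       0.00054487]), 'joint_efforts': array([-4.64489767e-04, -5.82379353e+01,  2.93305421e+01,  7.00296387e+00,
        1.24461090e-02, -2.66521636e-05]), 'eef_pos': array([ 0.27631639, -0.61583939,  0.24057371]), 'ee_rot': array([-3.14158103e+00, -7.16033343e-06, -2.71983327e+00]), 'force': array([-0.03742771,  0.41657415,  0.41038239]), 'moment': array([-2.59364128e-07,  2.26367197e-02, -1.67997232e-02]), 'gripper_force': 0.0, 'width': 0.0878424410804065}
```

View pictures.

View pics/top0.png

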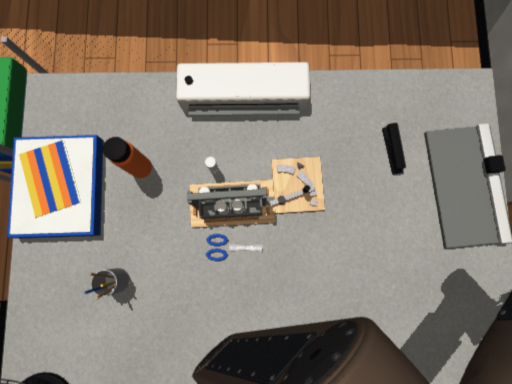

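View pics/side0.png

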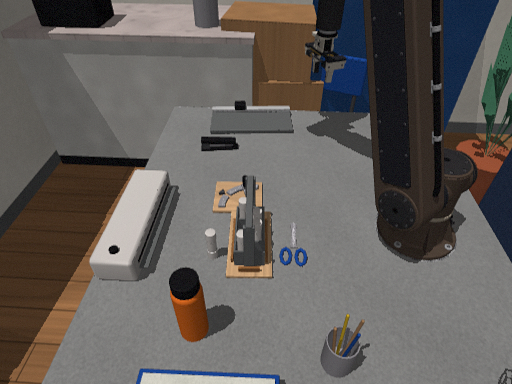

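```bash
cat >> h.py <<'E'
def cloud(n):
    im,d=arm.grab_frame(n); M,t,p=cam(n); f=192/np.tan(np.radians(p["vfov"])/2)
    v,u=np.mgrid[:384,:512]
    c=np.stack([(u-p["cx"])/f*d,(v-p["cy"])/f*d,d],-1)
    return im,(c@M.T+t),d>0
E
python3 - <<'E'
from h import *
for n in("top","side"):
    im,P,ok=cloud(n)
    m=ok&(P[...,2]>.168)&(P[...,2]<.2)&(abs(P[...,0]-.52)<.06)&(abs(P[...,1]-.087)<.13)
    Q=P[m]; c=Q.mean(0); V=np.linalg.svd(Q[:,:2]-c[:2])[2][0]
    s=(Q[:,:2]-c[:2])@V; o=(Q[:,:2]-c[:2])@[-V[1],V[0]]
    print(n,len(Q),c.round(4),np.degrees(np.arctan2(V[1],V[0])).round(2),np.percentile(s,[0,2,98,100]).round(3),np.percentile(o,[2,98]).round(4),np.percentile(Q[:,2],[5,50,95]).round(4))
    mid=c[:2]+V*(np.percentile(s,1)+np.percentile(s,99))/2; print(mid)
    m=ok&(P[...,2]>.074)&(P[...,2]<.1)&(np.hypot(P[...,0]-.55,P[...,1]+.13)<.03)
    Q=P[m]; print("knob",len(Q),Q.mean(0).round(4))
    yaw=np.radians(-87); pv=np.array([.5258,-.0632,.026])
    for a in(.29,1.0):
        u,v=proj(n,pv+.098*np.array([np.cos(yaw+a),np.sin(yaw+a),0])); print(a,u,v)
    u,v=map(int,proj(n,pv)); 
    cr=im[v-50:v+40,u-60:u+60]; cv2.imwrite(f"pics/{n}c.png",cv2.resize(cr,None,fx=6,fy=6,interpolation=cv2.INTER_CUBIC)[...,::-1]); print("crop",u-60,v-50)
E
```

```text
top 667 [0.514  0.0894 0.1859] 93.05 [-0.102 -0.099  0.098  0.101] [-0.012   0.0117] [0.1777 0.1868 0.1901]
[0.51407474 0.08880176]
knob 33 [ 0.547  -0.1298  0.0833]
0.29 312.5495398760372 187.42560210213657
1.0 297.4660822345196 170.5112649128876
crop 221 148
side 443 [0.5177 0.1057 0.1852] 92.91 [-0.121 -0.115  0.084  0.087] [-0.0136  0.014 ] [0.1731 0.187  0.1892]
[0.51850218 0.08939257]
knob 13 [ 0.5534 -0.1286  0.0833]
0.29 243.32645554104167 184.27026199661097
1.0 227.0966405078821 191.8783626165691
crop 190 152
```

View pics/topc.png

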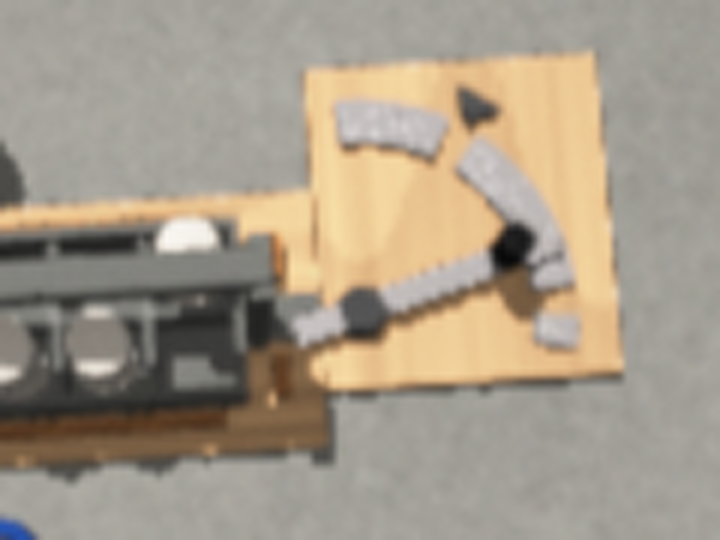

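```bash
cat >> h.py <<'E'
def rel(pos,yawdeg,base=None):
    s=arm.get_state(); p0=s["eef_pos"] if base is None else base[0]
    R0=R.from_euler('xyz',s["ee_rot"]); R1=R.from_euler('xyz',[np.pi,0,np.radians(yawdeg)])
    return (R0.inv().apply(np.asarray(pos)-p0)*100).round(2), np.degrees((R0.inv()*R1).as_rotvec()).round(2)
E
python3 -c "
from h import *
print(rel([.551,-.133,.2],-87))"
```

```text
(array([-44.83,  32.81,   4.06]), array([ -0.  ,   0.  , -68.83]))
```

move_arm([
  {"translation": [-22.4, 16.4, 1], "rot": [0, 0, -34], "hand": 0},
  {"translation": [-44.83, 32.81, 1], "rot": [0, 0, -68.83], "hand": 0},
  {"translation": [-44.83, 32.81, 4.06], "rot": [0, 0, -68.83], "hand": 0},
  {"translation": [-44.83, 32.81, 4.06], "rot": [0, 0, -68.83], "hand": 0},
  {"translation": [-44.83, 32.81, 4.06], "rot": [0, 0, -68.83], "hand": 0},
  {"translation": [-44.83, 32.81, 4.06], "rot": [0, 0, -68.83], "hand": 0},
  {"translation": [-44.83, 32.81, 4.06], "rot": [0, 0, -68.83], "hand": 0},
  {"translation": [-44.83, 32.81, 4.06], "rot": [0, 0, -68.83], "hand": 0},
])

```text
t: 2.07
eef_pos: [0.4414, -0.325, 0.2183]
ee_rot: [-3.141, -0.0, -1.714]
force: [1.2, 0.4, -0.6]
width: 0.0874
gripper_force: 0.0
```

```bash
python3 -c "
from h import *
print(rel([.551,-.133,.2],-87))"
```

```text
(array([-20.57,  -8.12,   1.84]), array([ -0.04,  -0.02, -11.18]))
```

move_arm([
  {"translation": [-20.5, -8.1, 1.8], "rot": [0, 0, -11.2], "hand": 0},
  {"translation": [-20.5, -8.1, 1.8], "rot": [0, 0, -11.2], "hand": 0},
  {"translation": [-20.5, -8.1, 1.8], "rot": [0, 0, -11.2], "hand": 0},
  {"translation": [-20.5, -8.1, 1.8], "rot": [0, 0, -11.2], "hand": 0},
  {"translation": [-20.5, -8.1, 1.8], "rot": [0, 0, -11.2], "hand": 0},
  {"translation": [-20.5, -8.1, 1.8], "rot": [0, 0, -11.2], "hand": 0},
  {"translation": [-20.5, -8.1, 1.8], "rot": [0, 0, -11.2], "hand": 0},
  {"translation": [-20.5, -8.1, 1.8], "rot": [0, 0, -11.2], "hand": 0},
])

```text
t: 2.73
eef_pos: [0.5515, -0.1353, 0.1999]
ee_rot: [3.141, -0.0, -1.522]
force: [0.7, 0.5, 0.3]
width: 0.0876
gripper_force: 0.0
```

```bash
python3 -c "
from h import *
print(arm.get_state()['eef_pos'],rel([.551,-.133,.064],-87))"
```

```text
[ 0.55146731 -0.1352691   0.19988245] (array([-0.23,  0.03, 13.59]), array([ 0.03, -0.  , -0.22]))
```

move_arm([
  {"translation": [-0.1, 0, 3.5], "rot": [0, 0, 0], "hand": 0},
  {"translation": [-0.1, 0, 7], "rot": [0, 0, 0], "hand": 0},
  {"translation": [-0.1, 0, 10], "rot": [0, 0, 0], "hand": 0},
  {"translation": [-0.1, 0, 12.5], "rot": [0, 0, 0], "hand": 0},
  {"translation": [-0.1, 0, 13.6], "rot": [0, 0, 0], "hand": 0},
  {"translation": [-0.1, 0, 13.6], "rot": [0, 0, 0], "hand": 0},
  {"translation": [-0.1, 0, 13.6], "rot": [0, 0, 0], "hand": 0},
  {"translation": [-0.1, 0, 13.6], "rot": [0, 0, 0], "hand": 0.4},
], squeeze=8)

```text
t: 3.4
eef_pos: [0.5524, -0.1356, 0.0659]
ee_rot: [-3.139, -0.0, -1.524]
force: [0.8, 0.0, 0.7]
width: 0.0846
gripper_force: 0.0
```

```bash
python3 - <<'E'
from h import *
s=arm.get_state();print(s['eef_pos'],s['width'],s['force'])
for n in("top","side"):
    im,d=arm.grab_frame(n)
    for l in ["lever_knob","pivot","handle","marked_notch"]: print(n,l,[(w(n,r["point"]).round(4),round(r["p"],2)) for r in arm.pinpoint(l,n)[:1]])
    u,v=map(int,proj(n,np.array([.55,-.1,.06])))
    cv2.imwrite(f"pics/{n}g.png",cv2.resize(im[max(0,v-50):v+50,u-65:u+65],None,fx=6,fy=6,interpolation=cv2.INTER_CUBIC)[...,::-1])
E
```

```text
[ 0.55235737 -0.13560289  0.06586501] 0.08463187386191119 [0.7947433  0.02211231 0.69072385]
top lever_knob [(array([ 0.5461, -0.1333,  0.0652]), 0.47)]
top pivot [(array([ 0.5232, -0.0663,  0.0278]), 0.72)]
top handle []
top marked_notch [(array([ 0.5584, -0.1532,  0.0236]), 0.24)]
side lever_knob [(array([ 0.5487, -0.1301,  0.0689]), 0.4)]
side pivot [(array([ 0.528 , -0.0636,  0.0263]), 0.58)]
side handle [(array([0.5186, 0.0879, 0.1769]), 0.88)]
side marked_notch [(array([ 0.6113, -0.1118,  0.0263]), 0.57)]
```

View pics/sideg.png

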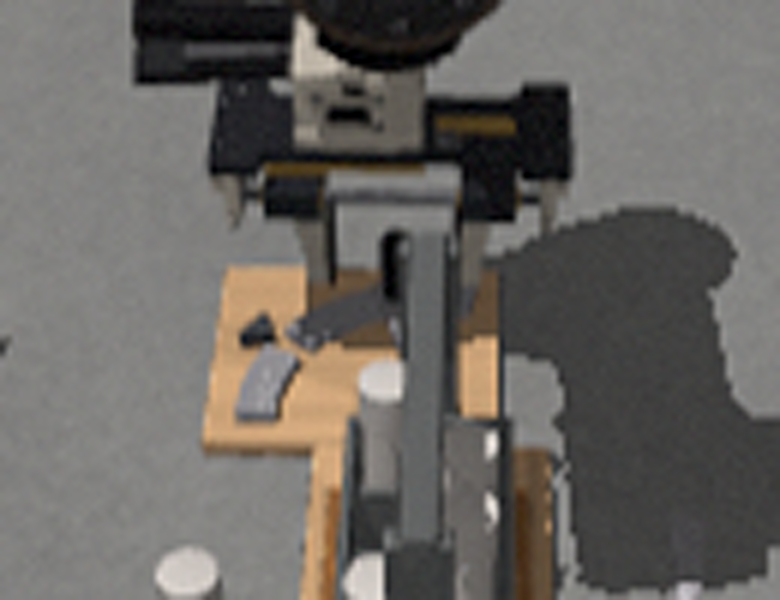

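move_arm([
  {"translation": [-0.2, 0, 0], "rot": [0, 0, 0], "hand": 0.7},
  {"translation": [-0.2, 0, 0], "rot": [0, 0, 0], "hand": 1},
  {"translation": [-0.2, 0, 0], "rot": [0, 0, 0], "hand": 1},
  {"translation": [-0.2, 0, 0], "rot": [0, 0, 0], "hand": 1},
  {"translation": [-0.2, 0, 0], "rot": [0, 0, 0], "hand": 1},
  {"translation": [-0.2, 0, 0], "rot": [0, 0, 0], "hand": 1},
  {"translation": [-0.2, 0, 0], "rot": [0, 0, 0], "hand": 1},
  {"translation": [-0.2, 0, 0], "rot": [0, 0, 0], "hand": 1},
], squeeze=8)

```text
t: 4.57
eef_pos: [0.551, -0.1331, 0.064]
ee_rot: [3.141, 0.0, -1.524]
force: [-0.3, 0.8, 0.1]
width: 0.018
gripper_force: 8.0
```

```bash
python3 - <<'E'
from h import *
s=arm.get_state();print(s['eef_pos'],s['width'],s['force'],s['gripper_force'],s['t'])
p0=s['eef_pos'][:2]; pv=np.array([.5254,-.0628]); yaw=np.radians(-87)
d=p0-pv; a0=np.arctan2(d[1],d[0])-yaw; print("a0",a0,np.hypot(*d))
for a in np.linspace(a0,1.0,9)[1:]:
    k=lambda b:pv+.075*np.array([np.cos(b+yaw),np.sin(b+yaw)])
    t=p0+(k(a)-k(a0)); print(round(a,3),rel([*t,s['eef_pos'][2]],-87)[0])
E
```

```text
[ 0.55096729 -0.1330988   0.06402773] 0.017978665967939303 [-0.33740443  0.81518917  0.05293148] 8.000033050775528 4.5667
a0 0.29646249901370836 0.07480379511018241
0.384 [-0.22 -0.62 -0.  ]
0.472 [-0.5  -1.22 -0.  ]
0.56 [-0.83 -1.79 -0.  ]
0.648 [-1.21 -2.33 -0.  ]
0.736 [-1.63 -2.84 -0.  ]
0.824 [-2.1 -3.3 -0. ]
0.912 [-2.6  -3.72 -0.  ]
1.0 [-3.15 -4.1  -0.  ]
```

move_arm([
  {"translation": [-0.22, -0.62, 0], "rot": [0, 0, 0], "hand": 1},
  {"translation": [-0.5, -1.22, 0], "rot": [0, 0, 0], "hand": 1},
  {"translation": [-0.83, -1.79, 0], "rot": [0, 0, 0], "hand": 1},
  {"translation": [-1.21, -2.33, 0], "rot": [0, 0, 0], "hand": 1},
  {"translation": [-1.63, -2.84, 0], "rot": [0, 0, 0], "hand": 1},
  {"translation": [-2.1, -3.3, 0], "rot": [0, 0, 0], "hand": 1},
  {"translation": [-2.6, -3.72, 0], "rot": [0, 0, 0], "hand": 1},
  {"translation": [-3.15, -4.1, 0], "rot": [0, 0, 0], "hand": 1},
])

```text
t: 5.23
eef_pos: [0.591, -0.0992, 0.064]
ee_rot: [3.141, -0.0, -1.524]
force: [-2.8, -2.1, 1.6]
width: 0.0179
gripper_force: 8.0
```

move_arm([
  {"translation": [0, 0, 0], "rot": [0, 0, 0], "hand": 1},
  {"translation": [0, 0, 0], "rot": [0, 0, 0], "hand": 1},
  {"translation": [0, 0, 0], "rot": [0, 0, 0], "hand": 1},
])

```text
t: 5.48
eef_pos: [0.5911, -0.0991, 0.0641]
ee_rot: [-3.141, 0.001, -1.524]
force: [-0.1, 3.1, -1.2]
width: 0.0176
gripper_force: 8.0
```

```bash
python3 - <<'E'
from h import *
s=arm.get_state();print(s['eef_pos'],s['width'],s['force'],s['gripper_force'],s['t'])
pv=np.array([.5254,-.0628]); d=s['eef_pos'][:2]-pv; print(np.hypot(*d),np.arctan2(d[1],d[0])+np.radians(87))
for n in("top","side"):
    im,d=arm.grab_frame(n)
    for l in ["lever_knob","lever_tip","pivot","marked_notch"]: print(n,l,[(w(n,r["point"]).round(4),round(r["p"],2)) for r in arm.pinpoint(l,n)[:1]])
E
```

```text
[ 0.59105328 -0.09912618  0.06407131] 0.01759595221861448 [-0.06257885  3.13133853 -1.19218312] 8.000205159187317 5.4833
0.07503295870007293 1.0130606239701536
top lever_knob []
top lever_tip []
top pivot [(array([ 0.5228, -0.0653,  0.0278]), 0.92)]
top marked_notch [(array([ 0.6115, -0.1075,  0.0227]), 0.77)]
side lever_knob [(array([ 0.5946, -0.0975,  0.0682]), 0.66)]
side lever_tip [(array([ 0.6111, -0.1068,  0.0219]), 0.65)]
side pivot [(array([ 0.529 , -0.0628,  0.0246]), 0.81)]
side marked_notch [(array([ 0.614 , -0.1126,  0.0282]), 0.78)]
```

move_arm([
  {"translation": [0, 0, 0], "rot": [0, 0, 0], "hand": 0.5},
  {"translation": [0, 0, 0], "rot": [0, 0, 0], "hand": 0},
  {"translation": [0, 0, 0], "rot": [0, 0, 0], "hand": 0},
  {"translation": [0, 0, 0], "rot": [0, 0, 0], "hand": 0},
  {"translation": [0, 0, -4], "rot": [0, 0, 0], "hand": 0},
  {"translation": [0, 0, -8], "rot": [0, 0, 0], "hand": 0},
  {"translation": [0, 0, -12], "rot": [0, 0, 0], "hand": 0},
  {"translation": [0, 0, -16], "rot": [0, 0, 0], "hand": 0},
])

```text
t: 6.65
eef_pos: [0.5901, -0.1, 0.226]
ee_rot: [3.141, -0.0, -1.524]
force: [0.4, -0.4, -0.4]
width: 0.0658
gripper_force: 0.0
```

move_arm([
  {"translation": [2, 0, -3], "rot": [0, 0, 0], "hand": 0},
  {"translation": [5, 0, -5], "rot": [0, 0, 0], "hand": 0},
  {"translation": [9, 0, -5], "rot": [0, 0, 0], "hand": 0},
  {"translation": [13, 0, -5], "rot": [0, 0, 0], "hand": 0},
  {"translation": [16, 0, -5], "rot": [0, 0, 0], "hand": 0},
])

```text
t: 7.07
eef_pos: [0.5978, -0.262, 0.2749]
ee_rot: [-3.14, -0.001, -1.524]
force: [0.4, 0.8, 0.7]
width: 0.0872
gripper_force: 0.0
```

```bash
python3 - <<'E'
from h import *
s=arm.get_state();print(s['eef_pos'],s['width'],s['t'])
ims=[]
for n in("top","side"):
    im,P,ok=cloud(n)
    for l in ["lever_knob","lever_tip","pivot","marked_notch","handle"]: print(n,l,[(w(n,r["point"]).round(4),round(r["p"],2)) for r in arm.pinpoint(l,n)[:1]])
    m=ok&(P[...,2]>.074)&(P[...,2]<.1)&(np.hypot(P[...,0]-.591,P[...,1]+.099)<.03)
    print("knob",P[m].mean(0).round(4))
    u,v=map(int,proj(n,np.array([.57,-.08,.03])))
    ims.append(cv2.resize(im[v-33:v+33,u-33:u+33],(396,396),interpolation=cv2.INTER_CUBIC))
cv2.imwrite("pics/lev.png",np.hstack(ims)[...,::-1])
E
```

```text
[ 0.59781648 -0.26204697  0.27492   ] 0.08721861940593517 7.0667
top lever_knob []
top lever_tip []
top pivot [(array([ 0.524 , -0.0619,  0.0241]), 0.6)]
top marked_notch []
top handle [(array([0.5188, 0.0904, 0.1779]), 0.96)]
knob [nan nan nan]
side lever_knob [(array([ 0.5917, -0.0969,  0.0659]), 0.57)]
side lever_tip [(array([ 0.6103, -0.1055,  0.0216]), 0.68)]
side pivot [(array([ 0.5274, -0.0614,  0.024 ]), 0.65)]
side marked_notch [(array([ 0.6126, -0.1118,  0.0265]), 0.61)]
side handle [(array([0.5204, 0.0842, 0.1764]), 0.68)]
knob [ 0.5912 -0.0946  0.082 ]<stdin>:8: RuntimeWarning: Mean of empty slice.
  ret = um.true_divide(
```

View pics/lev.png

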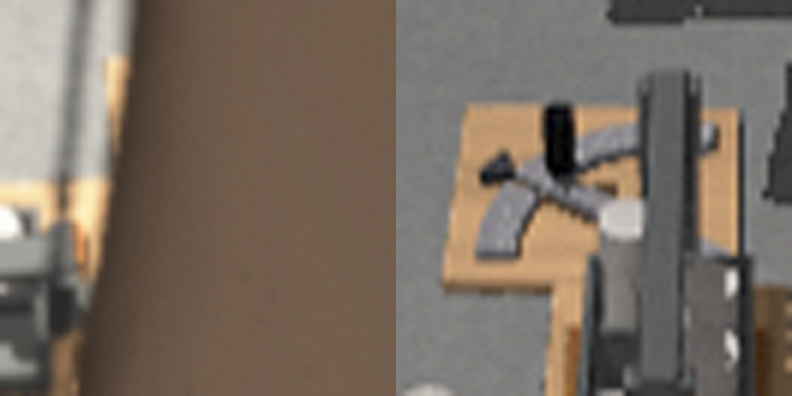

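```bash
python3 -c "
from h import *
print(rel([.518,.087,.27],-87))"
```

```text
(array([-34.92,   6.37,   0.43]), array([-0.02, -0.  , -0.27]))
```

move_arm([
  {"translation": [-34.8, 6.3, 0], "rot": [0, 0, 0], "hand": 0},
  {"translation": [-34.8, 6.3, 0], "rot": [0, 0, 0], "hand": 0},
  {"translation": [-34.8, 6.3, 0], "rot": [0, 0, 0], "hand": 0},
  {"translation": [-34.8, 6.3, 0], "rot": [0, 0, 0], "hand": 0},
  {"translation": [-34.8, 6.3, 0], "rot": [0, 0, 0], "hand": 0},
  {"translation": [-34.8, 6.3, 0], "rot": [0, 0, 0], "hand": 0},
  {"translation": [-34.8, 6.3, 0], "rot": [0, 0, 0], "hand": 0},
  {"translation": [-34.8, 6.3, 0], "rot": [0, 0, 0], "hand": 0},
])

```text
t: 8.33
eef_pos: [0.5225, 0.0674, 0.2746]
ee_rot: [-3.141, 0.0, -1.524]
force: [0.7, -0.0, -0.6]
width: 0.0875
gripper_force: 0.0
```

move_arm([
  {"translation": [-1.6, 0.3, 0], "rot": [0, 0, 0], "hand": 0},
  {"translation": [-1.6, 0.3, 0], "rot": [0, 0, 0], "hand": 0},
  {"translation": [-1.6, 0.3, 0], "rot": [0, 0, 0], "hand": 0},
])

```text
t: 8.58
eef_pos: [0.5194, 0.0825, 0.2744]
ee_rot: [-3.141, 0.0, -1.521]
force: [-0.2, -1.1, -0.2]
width: 0.0875
gripper_force: 0.0
```

```bash
python3 - <<'E'
from h import *
s=arm.get_state();print(s['eef_pos'],s['width'],s['t'])
ims=[]
for n in("top","side"):
    im,P,ok=cloud(n)
    for l in ["lever_knob","lever_tip","pivot","marked_notch","handle"]: print(n,l,[(w(n,r["point"]).round(4),round(r["p"],2)) for r in arm.pinpoint(l,n)[:1]])
    m=ok&(P[...,2]>.074)&(P[...,2]<.1)&(np.hypot(P[...,0]-.591,P[...,1]+.099)<.03)
    print("knob",P[m].mean(0).round(4))
    u,v=map(int,proj(n,np.array([.57,-.08,.03]))); print(u-33,v-33)
    print([np.round(proj(n,q),1) for q in np.array([[.6103,-.1055,.026],[.6126,-.1118,.026]])])
    ims.append(cv2.resize(im[v-33:v+33,u-33:u+33],(396,396),interpolation=cv2.INTER_CUBIC))
cv2.imwrite("pics/lev2.png",np.hstack(ims)[...,::-1])
E
```

```text
[0.51941262 0.08252241 0.27443527] 0.0874578106993329 8.5833
top lever_knob [(array([ 0.5873, -0.0957,  0.0662]), 0.46)]
top lever_tip [(array([ 0.609 , -0.1082,  0.025 ]), 0.8)]
top pivot [(array([ 0.525 , -0.0631,  0.0256]), 0.6)]
top marked_notch [(array([ 0.6081, -0.1104,  0.0274]), 0.97)]
top handle [(array([0.5204, 0.092 , 0.177 ]), 0.55)]
knob [ 0.5866 -0.0965  0.0835]
254 150
[array([295.4, 170.7]), array([297.5, 170. ])]
side lever_knob [(array([ 0.5917, -0.0956,  0.0665]), 0.71)]
side lever_tip [(array([ 0.6091, -0.1051,  0.0235]), 0.43)]
side pivot [(array([ 0.5262, -0.061 ,  0.0249]), 0.7)]
side marked_notch [(array([ 0.612 , -0.1114,  0.0252]), 0.96)]
side handle [(array([0.5176, 0.0847, 0.1753]), 0.83)]
knob [ 0.591  -0.095   0.0813]
205 164
[array([227.1, 193.1]), array([226.6, 191.8])]
```

View pics/lev2.png

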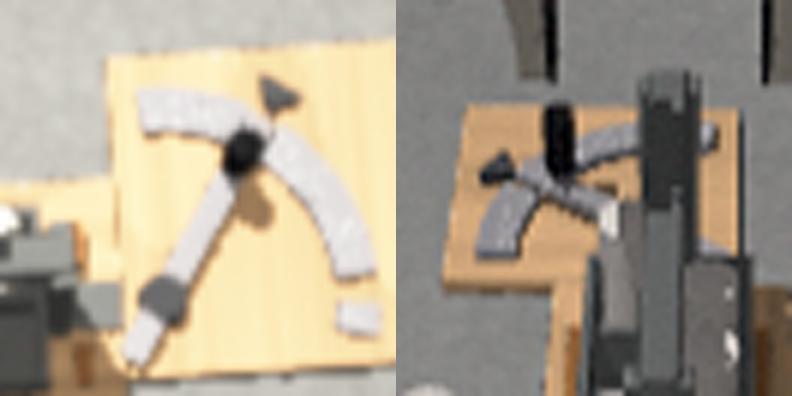

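```bash
python3 - <<'E'
from h import *
im1,_=arm.grab_frame("top"); im1=im1.copy(); im0=cv2.imread("pics/top0.png")[...,::-1].copy()
pv=np.array([.5257-.0012,-.0636]); yaw=np.radians(-87)
def sat(im,r,a,z):
    P=np.stack([pv[0]+r*np.cos(a+yaw),pv[1]+r*np.sin(a+yaw),0*a+z],-1); u,v=proj("top",P)
    h=cv2.cvtColor(im,cv2.COLOR_RGB2HSV)[...,1].astype(np.float32)
    return cv2.remap(h,u.astype(np.float32),v.astype(np.float32),cv2.INTER_LINEAR)
a=np.arange(.6,1.5,.03)
print(a.round(2))
for r in(.094,.098,.102): print("arc0",r,sat(im0,r,a,.024).astype(int))
for r in(.106,.112,.118,.124): print("arrow0",r,sat(im0,r,a,.014).astype(int))
for r in(.025,.035,.045,.055): print("lever1",r,sat(im1,r,a,.03).astype(int))
for r in(-.02,-.028): print("tail1",r,sat(im1,r,a,.03).astype(int))
E
```

```text
[0.6  0.63 0.66 0.69 0.72 0.75 0.78 0.81 0.84 0.87 0.9  0.93 0.96 0.99
 1.02 1.05 1.08 1.11 1.14 1.17 1.2  1.23 1.26 1.29 1.32 1.35 1.38 1.41
 1.44 1.47 1.5 ]
arc0 0.094 [[  8]
 [  6]
 [  6]
 [  7]
 [  7]
 [  6]
 [  7]
 [  6]
 [  7]
 [  8]
 [  9]
 [ 19]
 [ 59]
 [ 90]
 [ 98]
 [100]
 [ 86]
 [ 46]
 [ 13]
 [  8]
 [  6]
 [  7]
 [  7]
 [  6]
 [  6]
 [  7]
 [  6]
 [  7]
 [  7]
 [  6]
 [  8]]
arc0 0.098 [[  9]
 [  9]
 [  9]
 [  9]
 [  9]
 [  9]
 [  9]
 [  8]
 [  8]
 [  8]
 [ 10]
 [ 23]
 [ 62]
 [ 94]
 [100]
 [100]
 [ 90]
 [ 42]
 [ 13]
 [  8]
 [  7]
 [  7]
 [  6]
 [  7]
 [  7]
 [  7]
 [  7]
 [  7]
 [  8]
 [  6]
 [  7]]
arc0 0.102 [[ 27]
 [ 23]
 [ 24]
 [ 25]
 [ 25]
 [ 23]
 [ 21]
 [ 21]
 [ 18]
 [ 19]
 [ 21]
 [ 33]
 [ 73]
 [ 99]
 [103]
 [101]
 [ 87]
 [ 45]
 [ 13]
 [ 11]
 [ 11]
 [  9]
 [ 11]
 [ 12]
 [ 12]
 [ 10]
 [  8]
 [ 10]
 [  7]
 [  8]
 [  8]]
arrow0 0.106 [[ 46]
 [ 45]
 [ 43]
 [ 41]
 [ 44]
 [ 43]
 [ 37]
 [ 35]
 [ 34]
 [ 32]
 [ 37]
 [ 45]
 [ 76]
 [102]
 [105]
 [102]
 [ 93]
 [ 46]
 [ 24]
 [ 16]
 [ 19]
 [ 21]
 [ 16]
 [ 16]
 [ 19]
 [ 19]
 [ 20]
 [ 19]
 [ 14]
 [ 13]
 [ 12]]
arrow0 0.112 [[ 95]
 [ 
[... 1323 characters left out ...]
55]
 [ 55]
 [ 57]
 [ 58]
 [ 61]
 [ 65]]
lever1 0.055 [[103]
 [107]
 [109]
 [109]
 [111]
 [111]
 [112]
 [112]
 [109]
 [104]
 [ 75]
 [ 40]
 [ 20]
 [  8]
 [  6]
 [  5]
 [  4]
 [  4]
 [ 11]
 [ 24]
 [ 42]
 [ 56]
 [ 58]
 [ 56]
 [ 55]
 [ 55]
 [ 55]
 [ 55]
 [ 57]
 [ 60]
 [ 63]]
tail1 -0.02 [[12]
 [ 7]
 [ 6]
 [ 5]
 [ 5]
 [ 4]
 [ 4]
 [ 4]
 [ 4]
 [ 4]
 [ 4]
 [ 4]
 [ 4]
 [ 5]
 [ 6]
 [ 8]
 [11]
 [14]
 [19]
 [24]
 [38]
 [51]
 [63]
 [78]
 [90]
 [93]
 [93]
 [93]
 [93]
 [93]
 [92]]
tail1 -0.028 [[ 51]
 [ 41]
 [ 32]
 [ 22]
 [ 16]
 [  9]
 [  6]
 [  4]
 [  4]
 [  4]
 [  4]
 [  4]
 [  4]
 [  5]
 [  6]
 [  9]
 [ 17]
 [ 28]
 [ 41]
 [ 57]
 [ 73]
 [ 88]
 [102]
 [103]
 [100]
 [ 97]
 [ 92]
 [ 87]
 [ 82]
 [ 78]
 [ 76]]
```

```bash
python3 -c "
from h import *
print(arm.get_state()['eef_pos'],rel([.5175,.0875,.172],-87))"
```

```text
[0.51977757 0.08092044 0.27407869] (array([-0.67,  0.2 , 10.21]), array([ 0.  , -0.  , -0.36]))
```

move_arm([
  {"translation": [-0.65, 0.2, 3], "rot": [0, 0, -0.3], "hand": 0},
  {"translation": [-0.65, 0.2, 6], "rot": [0, 0, -0.3], "hand": 0},
  {"translation": [-0.65, 0.2, 8.5], "rot": [0, 0, -0.3], "hand": 0},
  {"translation": [-0.65, 0.2, 10.2], "rot": [0, 0, -0.3], "hand": 0},
  {"translation": [-0.65, 0.2, 10.2], "rot": [0, 0, -0.3], "hand": 0},
  {"translation": [-0.65, 0.2, 10.2], "rot": [0, 0, -0.3], "hand": 0.5},
  {"translation": [-0.65, 0.2, 10.2], "rot": [0, 0, -0.3], "hand": 0.6},
  {"translation": [-0.65, 0.2, 10.2], "rot": [0, 0, -0.3], "hand": 0.7},
], squeeze=15)

```text
t: 9.9
eef_pos: [0.5184, 0.088, 0.1737]
ee_rot: [-3.139, 0.001, -1.519]
force: [0.2, 1.2, -0.6]
width: 0.0726
gripper_force: 0.0
```

move_arm([
  {"translation": [0, 0, 0], "rot": [0, 0, 0], "hand": 1},
  {"translation": [0, 0, 0], "rot": [0, 0, 0], "hand": 1},
  {"translation": [0, 0, 0], "rot": [0, 0, 0], "hand": 1},
  {"translation": [0, 0, 0], "rot": [0, 0, 0], "hand": 1},
  {"translation": [0, 0, 0], "rot": [0, 0, 0], "hand": 1},
  {"translation": [0, 0, 0], "rot": [0, 0, 0], "hand": 1},
])

```text
t: 10.4
eef_pos: [0.5174, 0.0875, 0.1722]
ee_rot: [-3.141, 0.0, -1.519]
force: [0.0, 0.0, -0.3]
width: 0.0336
gripper_force: 0.0
```

move_arm([
  {"translation": [0, 0, 0], "rot": [0, 0, 0], "hand": 1},
  {"translation": [0, 0, 0], "rot": [0, 0, 0], "hand": 1},
  {"translation": [0, 0, 0], "rot": [0, 0, 0], "hand": 1},
], squeeze=40)

```text
t: 10.65
eef_pos: [0.5175, 0.0876, 0.1721]
ee_rot: [-3.142, -0.0, -1.519]
force: [-1.0, 0.1, 0.8]
width: 0.0176
gripper_force: 40.0
```

```bash
python3 -c "
from h import *
s=arm.get_state();print({k:s[k] for k in('t','eef_pos','ee_rot','force','moment','width','gripper_force')})"
```

```text
{'t': 10.65, 'eef_pos': array([0.51748984, 0.08755267, 0.17205468]), 'ee_rot': array([-3.14157260e+00, -5.53534015e-05, -1.51904070e+00]), 'force': array([-1.00676628,  0.12954622,  0.78874865]), 'moment': array([-0.08017342,  0.05768011, -0.01328361]), 'width': 0.017582584018431487, 'gripper_force': 40.00019431114197}
```

move_arm([
  {"translation": [0, 0, -0.2], "rot": [0, 0, 0], "hand": 1},
  {"translation": [0, 0, -0.5], "rot": [0, 0, 0], "hand": 1},
  {"translation": [0, 0, -0.9], "rot": [0, 0, 0], "hand": 1},
  {"translation": [0, 0, -1.2], "rot": [0, 0, 0], "hand": 1},
  {"translation": [0, 0, -1.5], "rot": [0, 0, 0], "hand": 1},
  {"translation": [0, 0, -1.5], "rot": [0, 0, 0], "hand": 1},
  {"translation": [0, 0, -1.5], "rot": [0, 0, 0], "hand": 1},
], squeeze=50)

```text
t: 11.23
eef_pos: [0.5175, 0.0876, 0.1873]
ee_rot: [-3.141, 0.0, -1.519]
force: [0.3, -0.2, -4.6]
width: 0.0179
gripper_force: 50.0
```

```bash
python3 -c "
from h import *
s=arm.get_state();print({k:s[k] for k in('t','eef_pos','ee_rot','force','moment','width','gripper_force')})"
```

```text
{'t': 11.2333, 'eef_pos': array([0.5174764 , 0.08760208, 0.1872938 ]), 'ee_rot': array([-3.14125970e+00,  2.64917787e-04, -1.51911912e+00]), 'force': array([ 0.34682865, -0.20454591, -4.62188455]), 'moment': array([-0.03724377,  0.15521173, -0.0390203 ]), 'width': 0.017876979184986035, 'gripper_force': 49.9985271692276}
```

move_arm([
  {"translation": [0, 0, -0.5], "rot": [0, 0, 0], "hand": 1},
  {"translation": [0, 0, -1.5], "rot": [0, 0, 0], "hand": 1},
  {"translation": [0, 0, -3], "rot": [0, 0, 0], "hand": 1},
  {"translation": [0, 0, -4.5], "rot": [0, 0, 0], "hand": 1},
  {"translation": [0, 0, -6], "rot": [0, 0, 0], "hand": 1},
  {"translation": [0, 0, -7.5], "rot": [0, 0, 0], "hand": 1},
  {"translation": [0, 0, -8.8], "rot": [0, 0, 0], "hand": 1},
  {"translation": [0, 0, -9.5], "rot": [0, 0, 0], "hand": 1},
])

```text
t: 11.9
eef_pos: [0.5181, 0.0877, 0.2848]
ee_rot: [-3.139, 0.001, -1.519]
force: [-0.3, -0.1, -5.0]
width: 0.0177
gripper_force: 50.0
```

move_arm([
  {"translation": [0, 0, 0], "rot": [0, 0, 0], "hand": 1},
  {"translation": [0, 0, 0], "rot": [0, 0, 0], "hand": 1},
  {"translation": [0, 0, 0], "rot": [0, 0, 0], "hand": 1},
  {"translation": [0, 0, 0], "rot": [0, 0, 0], "hand": 1},
  {"translation": [0, 0, 0], "rot": [0, 0, 0], "hand": 1},
  {"translation": [0, 0, 0], "rot": [0, 0, 0], "hand": 1},
])

```text
t: 12.4
eef_pos: [0.5173, 0.0875, 0.2815]
ee_rot: [3.141, -0.0, -1.519]
force: [0.4, -0.1, -5.8]
width: 0.0179
gripper_force: 50.0
```

```bash
python3 - <<'E'
from h import *
s=arm.get_state();print({k:s[k] for k in('t','eef_pos','ee_rot','force','moment','width','gripper_force')})
ims=[]
for n in("top","side"):
    im,P,ok=cloud(n)
    for l in ["caddy","handle","lever_tip","marked_notch"]+(["spare_stick"]): print(n,l,[(w(n,r["point"]).round(4),round(r["p"],2)) for r in arm.pinpoint(l,n)[:1]])
    m=ok&(P[...,2]>.27)&(P[...,2]<.31)&(abs(P[...,0]-.5175)<.02)&(abs(P[...,1]-.0875)<.11)&(abs(P[...,1]-.0875)>.05)
    Q=P[m]
    if len(Q)>5:
        for s_ in(1,-1):
            q=Q[s_*(Q[:,1]-.0875)>0]
            if len(q): print(n,"bar top",s_,len(q),q[:,1].mean().round(3),np.percentile(q[:,2],[50,80]).round(4))
    u,v=map(int,proj(n,np.array([.53,.05,.12])))
    ims.append(cv2.resize(im[v-80:v+60,u-70:u+70],(400,400),interpolation=cv2.INTER_CUBIC))
cv2.imwrite("pics/lift.png",np.hstack(ims)[...,::-1])
E
```

```text
{'t': 12.4, 'eef_pos': array([0.5172547 , 0.08745278, 0.28150544]), 'ee_rot': array([ 3.14057011e+00, -4.86077818e-04, -1.51910018e+00]), 'force': array([ 0.44349543, -0.13044174, -5.79590809]), 'moment': array([ 0.0444046 ,  0.14837451, -0.00894497]), 'width': 0.01792603116089163, 'gripper_force': 49.99871492385864}
top caddy [(array([0.5161, 0.09  , 0.123 ]), 0.71)]
top handle [(array([ 0.3837,  0.0875, -0.0008]), 0.44)]
top lever_tip [(array([ 0.6092, -0.1093,  0.0271]), 0.7)]
top marked_notch [(array([ 0.6104, -0.107 ,  0.0259]), 0.66)]
top spare_stick []
top bar top 1 138 0.164 [0.2959 0.2973]
top bar top -1 223 0.01 [0.2961 0.2977]
side caddy [(array([0.5205, 0.0899, 0.1207]), 0.83)]
side handle [(array([0.5204, 0.0848, 0.288 ]), 0.89)]
side lever_tip []
side marked_notch [(array([ 0.6146, -0.1117,  0.0261]), 0.98)]
side spare_stick [(array([ 6.239e-01,  1.417e-01, -2.000e-04]), 0.59)]
side bar top 1 236 0.176 [0.2941 0.2974]
side bar top -1 35 0.019 [0.2966 0.2978]
```

View pics/lift.png

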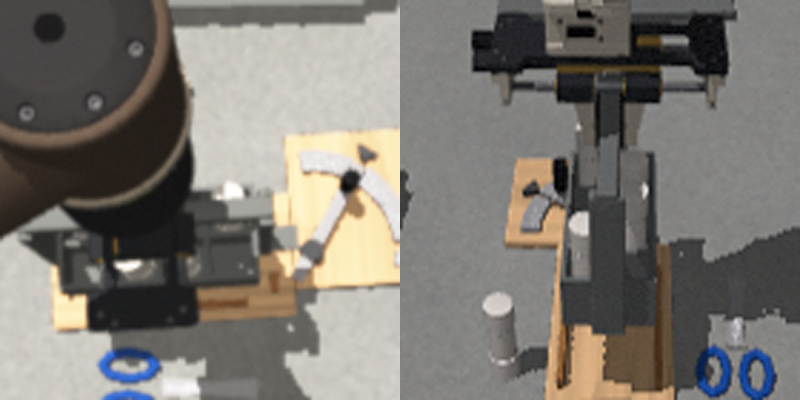

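The picture shows the caddy held level about 11 cm above its seat with its sticks still in it. The lever is in the gap at the arrowhead, near left-half pixel (350,180), and the spare stick and scissors have not moved.

```bash
python3 -c "
from h import *
s=arm.get_state();print(s['t'],s['eef_pos'],s['force'],abs(s['qd']).max());print(arm.job_done())"
```

```text
13.0 [0.51745845 0.08755895 0.2821267 ] [-0.66998858  0.41422675 -5.21641479] 0.0008155618699816098
the job is handed in; nothing more can be done
None
```

The job is handed in at 13.0 s: the lever is in the marked notch, and the caddy is held steady and level about 11 cm above its seat, with the sticks I could see still in it and no sign that anything else was disturbed.

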